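# Clear the print bed and start the printer

### The job

The scrap basket has been left on the 3D printer's bed: hang it by its handle on the hook of the stand and let go of it. Then, with the basket hanging still, start the printer: press the large button on the control box fully down and release it. Do not press the small buttons, and leave the other things on the table where they are.

Things in the scene. Friction and masses are not known exactly. Their poses are not given: they have to be found in the camera images.
- printer: 3D printer on the table with a dark square bed plate 235 x 235 mm whose top is 110 mm above the table. Origin on the table under the bed's centre; z up. Its gantry (two uprights 400 mm tall at local x = +-190 mm, a beam with the print head at z 290 to 350 mm) stands over local y = 120 to 180 mm, so the bed is open above for local y below 110 mm. Fixed
- basket: off-white plastic scrap basket, 70 mm (local x) x 120 mm (local y) x 50 mm high, with a rigid square bail handle over it: two uprights at local y = +-55 mm (8 mm wide) and a straight top bar along local y, 118 mm long, 10 mm thick in local x, 8 mm high (local z 126 to 134 mm). The opening under the bar is 76 mm high and 102 mm wide. Origin at the centre of its underside, z up. 100 to 210 g, balanced under the middle of the bar. It starts upright on the printer's bed
- basket_bail (a point): middle of the underside of the basket's top bar, 126 mm above the basket's underside; axes as the basket
- hook_stand: fixed stand: foot 140 x 120 x 12 mm, square aluminium post 20 mm thick and 232 mm tall, and one steel hook: a round rod of 8 mm, level along local -x at local z = 210 mm (its top at 214 mm) from the post to local x = -100 mm, then turned up to a tip at local x = -116 mm, whose top is at 236 mm. Origin on the table under the post's axis, z up
- hook_seat (a point): top of the hook rod at local x = -65 mm of the stand, z 214 mm: the middle of the level part, where a handle should rest
- control_box: grey box 100 (local x) x 190 (local y) x 45 mm high, fixed on the table, with three push buttons in a row along local y on its top: the large one is the start button, at local y = +50 mm, the two small ones at -15 and -60 mm. Origin at the centre of its underside, z up
- start_button (a joint): the large grey push button (cap 32 mm across, in a black collar 48 mm across) on the control box, pressed straight down against a spring; 0 = up, grows as it is pressed, 0.006 m = fully down, which takes 5 N (1.5 N to start it moving)
- start_button_top (a point): centre of the top face of the start button's cap (67 mm above the table when up)
- small_button_a (a joint): small grey push button (16 mm across, in a black collar), in the middle (local y = -15 mm) of the control box; 0 = up, grows as it is pressed, 0.006 = fully down. Not to be pressed
- small_button_b (a joint): small grey push button (16 mm across, in a black collar), at the far end from the start button (local y = -60 mm) of the control box; 0 = up, grows as it is pressed, 0.006 = fully down. Not to be pressed
- glue_stick: bystander, loose: standing white-capped stick, 30 mm across, 95 mm tall; to be left where it is
- scraper: bystander, loose: spatula-shaped scraper 200 mm long, lying flat; to be left where it is
- screwdriver: bystander, loose: screwdriver 170 mm long, lying flat; to be left where it is
- caliper: bystander, loose: caliper 160 mm long, lying flat; to be left where it is
- bracket: bystander, loose: small L-shaped printed part 60 x 30 x 40 mm; to be left where it is
- white_case: bystander, loose: rounded white case 60 x 50 x 25 mm; to be left where it is
Things that resemble listed ones, but are neither listed nor needed, are in the scene too. Leave any pink look-alike of the control_box alone.

How it is judged (in metres and radians):
On the way, in this order (a step that is already met when the one before it is completed fails the run):
1. the basket hangs still by its handle on the hook, let go of (x of basket_bail in the frame of hook_stand between -0.108 and -0.03 m and y of basket_bail in the frame of hook_stand between -0.04 and 0.04 m and z of basket_bail in the frame of hook_stand between 0.2 and 0.235 m and contact force between basket and hook_stand above 0.3 N and angle between basket's own z axis and vertical below 0.45 rad and contact force between the fingers and basket below 0.05 N and linear speed of basket below 0.05 m/s and angular speed of basket below 0.5 rad/s), for 0.2 s.
2. the large button is fully down (value of joint start_button above 0.005 m), for 0.05 s.
At the end, for the whole second after the job is handed in: The basket hangs still and let go of on the hook by its top bar (bar middle within 40 mm sideways of the rod, 30 to 108 mm from the post axis, 200 to 235 mm high, tilt under 0.45 rad). After that the large button was pressed at least 5 mm of its 6, and is up again within 1 mm (all of step 1 and value of joint start_button below 0.001 m); the robot touches nothing.
It fails at once if the large button is pressed before the basket hangs on the hook (value of joint start_button above 0.004 m and not (x of basket_bail in the frame of hook_stand between -0.108 and -0.03 m and y of basket_bail in the frame of hook_stand between -0.04 and 0.04 m and z of basket_bail in the frame of hook_stand between 0.2 and 0.235 m)).
It fails at once if a small button is pressed (value of joint any of small_button_a, small_button_b above 0.003 m).
It fails at once if another thing on the table is moved more than 30 mm (distance of any of glue_stick, scraper, screwdriver, caliper, bracket, white_case from where it was at the start of the episode above 0.03 m).
It also fails if it takes over 64 s, if anything falls off the work surface, if the arm or the gripper's body presses on something with over 40 N, if the wrist force passes 120 N, or if a joint passes its speed limit or range.

### The arm

A 7-joint arm with a two-finger parallel gripper is mounted at the origin on the work surface. World frame = base frame: x ahead of the robot, y to its left, z up, the work surface at z = 0. Lengths are in mm, angles in rad, forces in N, time in s.
With the tool pointing down it reaches from about 350 to 900 mm from the base axis. Payload 8.1 kg.
Tool frame: the origin (TCP) lies between the finger pads; the fingertips stand 25 mm ahead of it and the grasp point (between the pads) lies 6 mm ahead of it; z points along the fingers, y is the line along which they close (so a half turn about z gives the same grasp; the last joint's range is limited). The gripper opens to 85 mm and grips with 20 to 120 N. Pads are 22 mm wide; open, the fingers measure 114 mm over their backs; the gripper's body (76 mm by 85 mm) begins 54 mm behind the grasp point. The pads swing forward as they close: fully open they stand 13 mm farther back than shut.
Start: joints at [-1.34, 0.434, 0.025, 1.573, -0.012, 1.134, -0.075], TCP at [204.799, 590.506, 256.323] pointing down, gripper open.
Joint ranges: [-2.62, 2.62], [-0.44, 2.09], [-1.27, 1.32], [0.08, 2.57], [-1.32, 4.46], [0.12, 2], [-2.74, 2.74]. Speed limits (rad/s): [2.22, 2.22, 3.01, 3.01, 3.14, 3.14, 3.14].

### API

Orientations are given as a unit quaternion [x, y, z, w].
In Python, from rig import robot gives the robot as it stands. Calls block until the motion is done:
- robot.move_to(position, orientation): joint-space move of the TCP to a pose.
- robot.move_straight(position, speed=150, rotation=None): straight line of the TCP; rotation=None keeps the orientation; speed is the mean speed in mm/s.
- robot.set_joints(angles): joint-space move.
- robot.move_gripper(opening, f_grip=None): finger opening in mm; f_grip is the grip in N (None keeps the last); returns when the fingers have stopped.
- robot.wait(seconds).
- robot.ik(position, orientation): joint angles nearest the present ones, or None.
- robot.get_obs(): the state.
- robot.capture(name): name is "scene" or "top"; returns a dict with "color" (400x640x3 uint8, red, green, blue), "depth" (400x640 float32, mm along the optical axis (not along the pixel's ray), 0 where there is no reading), "mtx" (3x3 intrinsics, pixels), "R" (3x3) and "t" (3): a world point X has camera coordinates R X + t. Camera axes: x right, y down, z forward; pixel columns grow to the right and rows downward; lengths in mm; the calibration is good to about 2 mm. A picture is of the moment at which its call begins.
A pose or a line that the arm cannot do raises robot.IKError and nothing moves.
- robot.finish_job(): hands the job in; it is judged then, once.
Trained networks look in the newest picture that a camera, given by its name, has taken for a name from the list of things; names that differ only in an ending like _2 or _b are one class to them, and where a whole thing is asked for, a point or a joint stands for the part that bears it (a point fixed in the world has none). Each returns a list of dicts, best first, with "conf" (0 to 1); they miss things now and then, are a little off and sometimes report something else, mostly with a low value. They report only what shows in the picture. A call takes as long as a camera call. They do not tell look-alikes from the thing itself.
- robot.spot_in(camera, query): "bbox" ([left, top, right, bottom] in pixels, round what is visible of it).
The state is a dict: "time_s": time; "q": joint angles; "qvel": joint speeds; "effort": joint torques, N m; "tcp_pos": TCP position; "ee_rot": TCP orientation; "ft_force": force on the tool from outside, world axes, zero at the start; "torque": the same for the moment, N m; "finger_gap": finger opening in mm; "grip_force": force on a finger pad.
Only numpy, scipy, OpenCV 4.12 (cv2) and the standard library are available. Lean on these libraries where they do the work, as an engineer would, in place of code of your own. Each camera call takes 0.05 s, during which the arm holds its last target. There are 200 camera calls.

## Working session

There is one attempt and no reset: what is moved stays moved. The work goes in short steps, each a Python script; the robot and the scene stay as the last script left them, time stands still between calls to the robot, and variables do not carry over. Pictures are saved under pics/ and viewed, at most 10 in all, crops included, and the job is handed in when it is done.

```bash
mkdir -p pics; cat > h.py <<'E'
import numpy as np, cv2
from rig import robot
def cloud(c):
    d=c["depth"]; v,u=np.indices(d.shape); K=np.array(c["mtx"])
    P=np.stack([(u-K[0,2])/K[0,0]*d,(v-K[1,2])/K[1,1]*d,d],-1)
    W=(P-np.array(c["t"]))@np.array(c["R"]); W[d==0]=np.nan
    return W
E
python3 - <<'E'
from h import *
for n in("top","scene"):
    c=robot.capture(n); np.savez(f"{n}0.npz",**c)
    cv2.imwrite(f"pics/{n}0.png",c["color"][...,::-1])
    C=-np.array(c["R"]).T@c["t"]; print(n,C.round(),np.array(c["R"]).round(2).tolist())
    for q in("basket","hook_stand","control_box","start_button","printer","glue_stick"):
        print(q,[(np.round(r["bbox"]).tolist(),round(r["conf"],2)) for r in robot.spot_in(n,q)[:3]])
o=robot.get_obs();print(o["time_s"],o["ee_rot"])
E
```

```text
top [ 310. -121. 1484.] [[0.0, -1.0, 0.02], [-0.98, -0.0, -0.2], [0.2, -0.02, -0.98]]
basket [([158.0, 210.0, 213.0, 240.0], 0.73)]
hook_stand [([269.0, 197.0, 310.0, 252.0], 0.56), ([330.0, 261.0, 344.0, 274.0], 0.3)]
control_box [([357.0, 199.0, 425.0, 238.0], 0.81), ([440.0, 237.0, 504.0, 274.0], 0.73)]
start_button [([452.0, 250.0, 463.0, 257.0], 0.46), ([373.0, 213.0, 382.0, 227.0], 0.44)]
printer [([40.0, 122.0, 221.0, 309.0], 0.6)]
glue_stick [([331.0, 263.0, 342.0, 272.0], 0.56)]
scene [1349. -826.  882.] [[0.67, 0.74, -0.01], [0.43, -0.39, -0.81], [-0.61, 0.54, -0.58]]
basket [([376.0, 110.0, 421.0, 161.0], 0.63)]
hook_stand [([315.0, 140.0, 374.0, 239.0], 0.94)]
control_box [([103.0, 254.0, 199.0, 325.0], 0.89), ([314.0, 141.0, 376.0, 239.0], 0.67), ([216.0, 236.0, 294.0, 300.0], 0.56)]
start_button [([259.0, 240.0, 272.0, 250.0], 0.65)]
printer [([349.0, 20.0, 516.0, 205.0], 0.9)]
glue_stick [([268.0, 190.0, 280.0, 219.0], 0.78)]
0.7 [1.66180832e-01 9.86095294e-01 5.05999401e-05 7.68190801e-06]
```

View pics/top0.png

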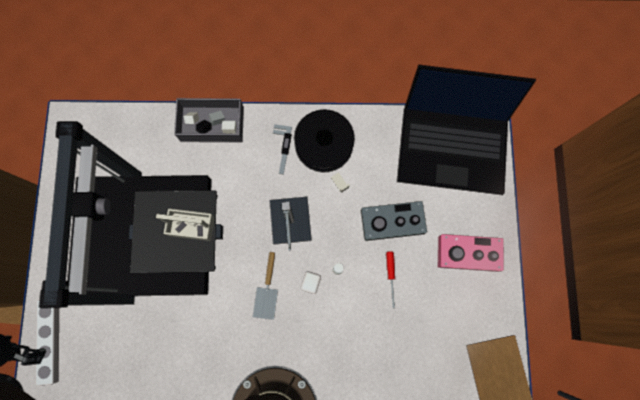

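View pics/scene0.png

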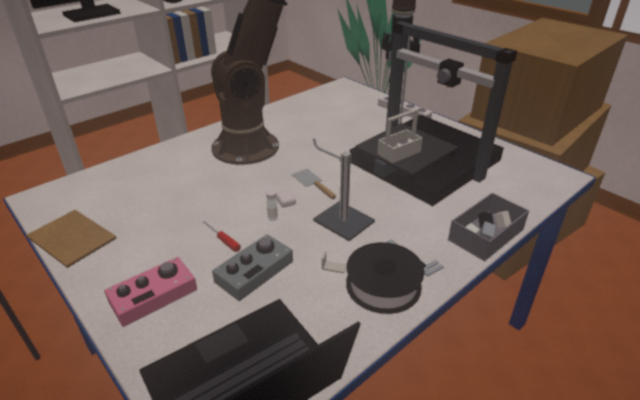

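The top view shows the basket on the bed at (185,222), with its bar at about (183,217). The hook stand is at (290,222) with its hook pointing towards the robot. The grey box is at (393,221), with its large button at (379,224); the pink one at (471,252) is the look-alike.

```bash
python3 - <<'E'
from h import *
T=dict(np.load("top0.npz"));S=dict(np.load("scene0.npz"))
def line(P,n):
    c=P.mean(0);u,s,v=np.linalg.svd(P-c);t=(P-c)@v[0]
    print(n,len(P),"mean",c.round(1),"mid",(c+v[0]*(t.min()+t.max())/2).round(1),"dir",v[0].round(3),"ext",t.min().round(),t.max().round(), "z",np.percentile(P[:,2],[5,50,95]).round())
def sel(W,b,zl,zh):
    m=np.zeros(W.shape[:2],bool);m[b[1]:b[3],b[0]:b[2]]=1
    return W[m&(W[...,2]>zl)&(W[...,2]<zh)]
t=cloud(T);s=cloud(S)
for n,W,bb,bh,bc in(("top",t,(150,200,222,245),(262,190,315,255),(355,195,430,245)),("scene",s,(370,95,430,165),(308,130,376,242),(205,230,300,303))):
    print(n)
    line(sel(W,bb,234,255),"bar")
    line(sel(W,bb,140,172),"basket rim")
    line(sel(W,bh,202,219),"rod+post")
    line(sel(W,bh,226,245),"posttop+tip")
    line(sel(W,bh,8,16),"foot")
    P=sel(W,bc,38,75);r=cv2.minAreaRect(P[:,:2].astype(np.float32));print("box",r)
    line(sel(W,bc,40,49),"box top")
    line(sel(W,bc,62,72),"button")
E
```

```text
top
bar 194 mean [524.7 237.9 245.6] mid [524.9 239.3 245.6] dir [-0.117 -0.993  0.005] ext -61.0 58.0 z [241. 246. 250.]
basket rim 427 mean [524.3 238.6 154.5] mid [524.4 238.9 154.5] dir [-0.134 -0.991  0.001] ext -61.0 61.0 z [141. 157. 166.]
rod+post 105 mean [506.9 -42.  214.6] mid [510.1 -41.7 214.5] dir [-0.995 -0.099  0.018] ext -56.0 49.0 z [210. 215. 218.]
posttop+tip 71 mean [547.5 -37.9 233.6] mid [509.5 -41.8 234.4] dir [-0.995 -0.101  0.02 ] ext -27.0 104.0 z [228. 234. 238.]
foot 1148 mean [559.5 -35.7  12.5] mid [558.9 -35.7  12.5] dir [-1.    -0.026 -0.001] ext -99.0 101.0 z [ 9. 13. 16.]
box ((558.2724609375, -353.61041259765625), (100.76749420166016, 190.46177673339844), 6.744441509246826)
box top 1248 mean [ 557.7 -353.7   45.7] mid [ 557.7 -353.8   45.7] dir [-0.11   0.994  0.001] ext -95.0 95.0 z [42. 46. 49.]
button 144 mean [ 547.1 -336.3   67.2] mid [ 549.3 -354.6   67.1] dir [-0.12   0.993  0.005] ext -90.0 53.0 z [63. 68. 72.]
scene
bar 125 mean [526.7 232.5 240.9] mid [526.9 234.2 240.9] dir [0.121 0.993 0.008] ext -59.0 62.0 z [236. 242. 245.]
basket rim 653 mean [489.7 274.7 152.7] mid [446.6 322.4 153.6] dir [ 0.671 -0.741 -0.014] ext -248.0 119.0 z [141. 153. 167.]
rod+post 148 mean [528.5 -46.  211.3] mid [512.7 -47.  211.7] dir [ 0.997  0.067 -0.027] ext -80.0 49.0 z [204. 212. 218.]
posttop+tip 57 mean [544.8 -42.9 230.7] mid [510.9 -45.8 231.1] dir [ 0.996  0.088 -0.013] ext -98.0 30.0 z [227. 231. 235.]
foot 1164 mean [556.4 -32.3  11.6] mid [481.8  46.4  11.8] dir [ 0.688 -0.726 -0.002] ext -316.0 99.0 z [ 9. 12. 15.]
box ((559.1715698242188, -356.4082336425781), (103.60491943359375, 192.06541442871094), 5.987348556518555)
box top 1614 mean [ 568.4 -366.1   44.8] mid [ 567.8 -356.2   44.8] dir [-0.057  0.998 -0.001] ext -88.0 108.0 z [42. 45. 48.]
button 139 mean [ 550.9 -342.7   66.3] mid [ 552.8 -358.7   66.3] dir [ 0.118 -0.993  0.002] ext -50.0 82.0 z [63. 66. 69.]
```

```bash
cat >> h.py <<'E'
def down(a):  # tool down, closing line along world yaw a
    from scipy.spatial.transform import Rotation as R
    y=np.array([np.cos(a),np.sin(a),0]);z=np.array([0,0,-1.]);x=np.cross(y,z)
    return R.from_matrix(np.stack([x,y,z],1)).as_quat()
E
python3 - <<'E'
from h import *
T=dict(np.load("top0.npz"));t=cloud(T)
P=t[(t[...,2]>370)&(t[...,2]<420)&(t[...,1]>250)]
for m in(P[:,0]<500,P[:,0]>500): print("upright",np.percentile(P[m],[5,50,95],axis=0).round().tolist())
P=t[(t[...,2]>100)&(t[...,2]<118)&(t[...,1]>50)&(t[...,1]<400)]
print("bed",cv2.minAreaRect(P[:,:2].astype(np.float32)), P.mean(0))
P=t[(t[...,2]>62)&(t[...,2]<72)&(t[...,1]>-329)&(t[...,1]<-280)&(t[...,0]>500)&(t[...,0]<600)];print("cap",len(P),P.mean(0),np.ptp(P,axis=0))
for q in("glue_stick","white_case","bracket","scraper"):
    pass
print("glue",t[268,337])
for n,p,a in(("up",[205,590,480],None),("in",[150,400,500],.8),("mid",[330,250,500],.3),("basket",[520,210,246],-.119),("basket2",[520,210,246],-.119+np.pi),("seatfront",[390,-80,300],.095),("sf2",[390,-80,300],.095+np.pi),("seat",[500,-70,260],.095),("btn",[553,-305,92],0),("btn2",[553,-305,92],np.pi)):
    qd=robot.get_obs()["ee_rot"] if a is None else down(a)
    q=robot.ik(p,qd);print(n,None if q is None else np.round(q,2))
E
```

```text
upright [[192.0, 422.0, 372.0], [325.0, 434.0, 403.0], [481.0, 563.0, 418.0]]
upright [[514.0, 428.0, 375.0], [638.0, 436.0, 410.0], [710.0, 439.0, 419.0]]
bed ((513.4588623046875, 279.48309326171875), (236.63795471191406, 241.27391052246094), 0.14299200475215912) [506.192096   290.49942463 111.77815907]
cap 91 [ 543.19995    -303.70874091   67.40017618] [36.27447236 39.18289683  9.87613143]
glue [ 408.69255061 -178.34604133   96.38011498]
up [-1.35  0.36  0.05  1.15 -0.02  1.63 -0.07]
in [-1.44 -0.01  0.1   1.56  0.    1.6  -0.54]
mid [-1.15 -0.06  0.35  1.6   0.02  1.6  -0.5 ]
basket [-0.87  0.36  0.53  1.78 -0.2   1.06 -0.39]
basket2 [-0.38  0.35 -0.13  1.74  0.05  1.06  2.5 ]
seatfront [-0.85 -0.06  0.91  2.06  0.05  1.12  0.14]
sf2 None
seat [-0.61  0.28  0.83  1.9  -0.24  1.06  0.41]
btn [-0.14  0.79  0.93  1.77 -0.76  0.98  1.1 ]
btn2 [-0.23  0.91  1.14  1.78 -0.94  1.11 -1.9 ]
```

```bash
python3 - <<'E'
from h import *
robot.move_straight([205,590,500],speed=300)
robot.move_to([150,400,500],down(.8))
robot.move_to([330,250,480],down(.3))
robot.move_gripper(60,60)
robot.move_to([522.5,210,330],down(-.119))
robot.move_straight([522.5,210,280],speed=150)
c=robot.capture("scene");cv2.imwrite("pics/s1.png",cv2.resize(c["color"][40:220,300:540,::-1],None,fx=3,fy=3))
o=robot.get_obs();print(o["time_s"],o["tcp_pos"],o["ft_force"])
E
```

```text
5.2833 [522.79526971 210.62054565 281.48109997] [ 0.27633351 -0.61672254  1.15029704]
```

View pics/s1.png

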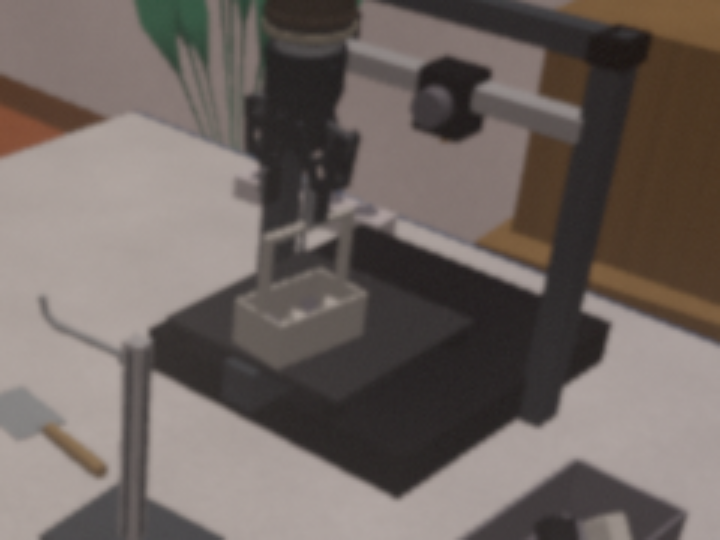

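The gripper is over the bar on the near (−y) half, with its fingers on either side at about (305,230). The way down is clear.

```bash
python3 - <<'E'
from h import *
robot.move_straight([522.5,210,246],speed=80)
print(robot.get_obs()["ft_force"])
robot.move_gripper(0,70)
o=robot.get_obs();print(o["finger_gap"],o["grip_force"],o["ft_force"],o["tcp_pos"])
if o["finger_gap"]>7:
    robot.move_straight([522.5,210,300],speed=80)
    robot.wait(.3)
    c=robot.capture("scene");cv2.imwrite("pics/s2.png",cv2.resize(c["color"][40:220,300:540,::-1],None,fx=3,fy=3))
    o=robot.get_obs();print(o["finger_gap"],o["grip_force"],o["ft_force"],o["time_s"])
E
```

```text
[0.61081235 0.07977107 0.02175706]
8.702267979478925 68.52854490280151 [-1.83723954 -0.42748475  4.5634213 ] [522.51310601 210.06543932 246.38934872]
8.42404371139565 68.16132545471191 [ 0.957443 -0.700903 -1.930005] 7.55
```

View pics/s2.png

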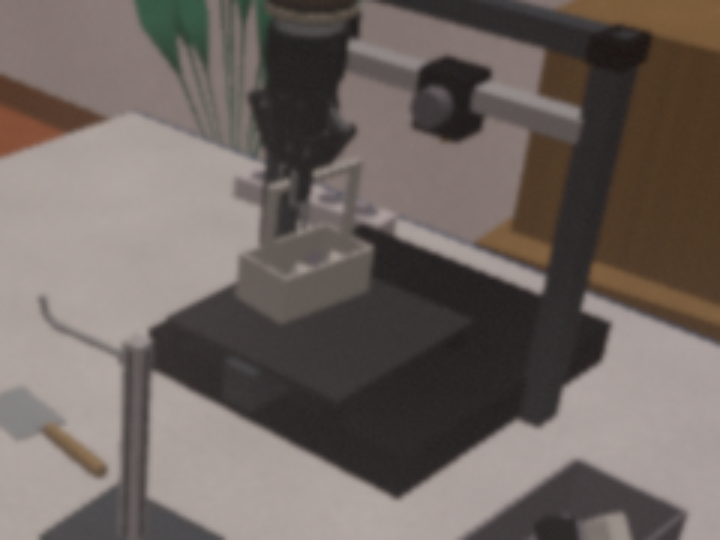

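```bash
python3 - <<'E'
from h import *
q=down(.095)
robot.move_straight([522.5,210,350],speed=150)
robot.move_straight([380,150,350],speed=150,rotation=q)
robot.move_straight([392,-79,350],speed=150)
robot.move_straight([392,-79,266],speed=120)
robot.wait(.2)
o=robot.get_obs();print(o["finger_gap"],o["grip_force"],o["ft_force"],o["time_s"],o["tcp_pos"])
t=robot.capture("top");s=robot.capture("scene");W=cloud(t);V=cloud(s)
for n,X in(("top",W),("scene",V)):
    P=X[(X[...,0]>350)&(X[...,0]<430)&(X[...,1]>-15)&(X[...,1]<40)&(X[...,2]>245)&(X[...,2]<290)]
    if len(P): print(n,len(P),P.mean(0).round(1),P.min(0).round(),P.max(0).round())
a=t["color"][150:310,180:380,::-1];b=s["color"][90:250,250:450,::-1]
cv2.imwrite("pics/s3.png",cv2.resize(np.hstack([a,b]),None,fx=2,fy=2))
E
```

```text
8.720080678822368 68.18438529968262 [ 0.23086382 -0.82601308 -1.75351942] 11.9417 [392.39615006 -79.011887   266.52708958]
scene 41 [389.1  -2.3 257.8] [379. -15. 245.] [395.  11. 266.]
```

View pics/s3.png

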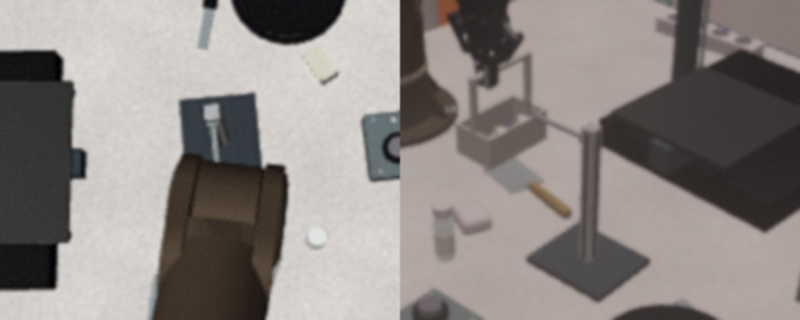

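The right-hand crop shows the basket level and in front of the hook tip, with the rod running from (530,115) to the post. The bar's end sits about 6 mm too far to +y, so I'll shift 5 mm and thread it on.

```bash
python3 - <<'E'
from h import *
robot.move_straight([392,-84,266],speed=60)
for k in(.35,.7,1):
    robot.move_straight([392+109.5*k,-84+10.5*k,266],speed=80)
    f=robot.get_obs()["ft_force"];print(f.round(1) if hasattr(f,'round') else f)
z=266
for z in range(240,213,-2):
    robot.move_straight([501.5,-73.5,z],speed=40)
    f=np.array(robot.get_obs()["ft_force"])
    print(z,f.round(1))
    if z<=234 and f[2]>1.5: break
s=robot.capture("scene");cv2.imwrite("pics/s4.png",cv2.resize(s["color"][90:250,260:440,::-1],None,fx=3,fy=3))
o=robot.get_obs();print(o["time_s"],o["tcp_pos"],o["finger_gap"])
E
```

```text
[-0.  -0.2 -2. ]
[-0.1 -0.  -0.7]
[ 0.1  0.2 -3. ]
240 [-0.4 -0.1 -2.8]
238 [ 0.7 -0.4 -2.3]
236 [-0.5  0.2 -2.2]
234 [-0.8 -0.6 -0.6]
232 [-0.4  0.3 -2.2]
230 [ 0.2 -0.1 -2.4]
228 [ 0.1  1.  -2.7]
226 [ 0.3  0.6 -1.6]
224 [ 0.1  0.4 -1. ]
222 [-2.9  2.1 10.9]
17.225 [501.90149865 -73.71172065 222.84106437] 8.410689080543992
```

View pics/s4.png

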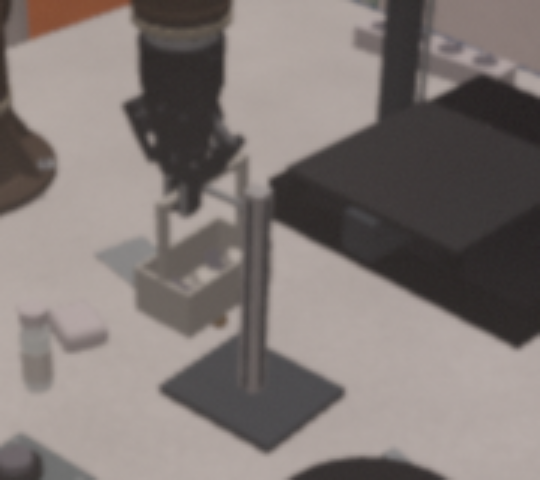

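The bar met the rod at the expected height (TCP about 223). The picture shows the hook passing through the handle at about (215,190). I'll ease off the load, release and check.

```bash
python3 - <<'E'
from h import *
robot.move_straight([501.5,-73.5,223.5],speed=20)
print(robot.get_obs()["ft_force"])
robot.move_gripper(36)
robot.wait(.3)
robot.move_straight([501.5,-73.5,330],speed=100)
robot.move_to([430,-200,350],down(0))
robot.wait(.5)
t=robot.capture("top");s=robot.capture("scene")
a=t["color"][150:310,220:400,::-1];b=s["color"][90:250,260:440,::-1]
cv2.imwrite("pics/s5.png",cv2.resize(np.hstack([a,b]),None,fx=2.2,fy=2.2))
V=cloud(s);P=V[(V[...,0]>470)&(V[...,0]<530)&(V[...,1]>-120)&(V[...,1]<40)&(V[...,2]>205)&(V[...,2]<250)]
print(P.mean(0).round(1),P.min(0).round(),P.max(0).round())
P=V[230:303,205:300].reshape(-1,3);P=P[(P[:,2]>61)&(P[:,2]<73)&(P[:,1]>-332)];print("cap scene",len(P),P.mean(0),np.ptp(P,axis=0))
W=cloud(t);P=W[195:245,355:430].reshape(-1,3);P=P[(P[:,2]>63)&(P[:,2]<73)&(P[:,1]>-332)];print("cap top",len(P),P.mean(0),np.median(P,0))
o=robot.get_obs();print(o["time_s"])
E
```

```text
[ 0.34535605 -0.27302837  2.20114553]
[502.5 -49.6 217.2] [ 471. -108.  205.] [529.  11. 225.]
cap scene 90 [ 547.54249911 -308.90710178   65.64481785] [32.16735606 35.06161083  7.86123342]
cap top 0 [nan nan nan] [nan nan nan]
20.6167<stdin>:15: RuntimeWarning: Mean of empty slice.
  ret = um.true_divide(
  return _methods._mean(a, axis=axis, dtype=dtype,
```

View pics/s5.png

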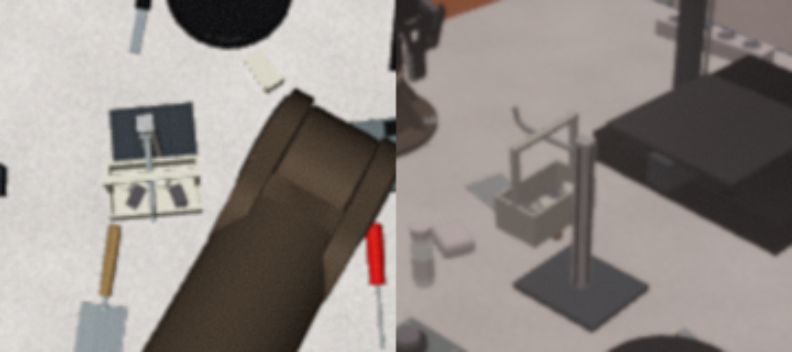

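The basket hangs level and centred on the rod. The two cameras put the start button at about (545.5, −306), so I'll press there.

```bash
python3 - <<'E'
from h import *
robot.move_gripper(0,20)
robot.move_to([545.5,-306,180],down(.1))
robot.move_straight([545.5,-306,100],speed=120)
robot.wait(.3)
f0=np.array(robot.get_obs()["ft_force"]);print(f0.round(1))
fs=[]
for z in np.arange(97,82,-1.):
    robot.move_straight([545.5,-306,z],speed=30)
    robot.wait(.1)
    o=robot.get_obs();f=np.array(o["ft_force"])-f0
    print(z,round(o["tcp_pos"][2],1),f.round(1))
    if f[2]>12: break
robot.wait(.3);print((np.array(robot.get_obs()["ft_force"])-f0).round(1))
s=robot.capture("scene");cv2.imwrite("pics/s6.png",cv2.resize(s["color"][130:310,200:400,::-1],None,fx=3,fy=3))
E
```

```text
[-0.1 -0.1  0.5]
97.0 96.9 [ 0.2 -0.5  0.4]
96.0 96.0 [ 0.3 -0.5 -0.9]
95.0 95.0 [-0.5 -0.1 -1.2]
94.0 94.0 [ 1.2 -0.7 -0.4]
93.0 93.0 [0.5 0.1 0. ]
92.0 92.1 [1.  0.5 0.6]
91.0 91.1 [ 1.5 -0.7  1.5]
90.0 90.1 [ 0.2 -0.9  3.5]
89.0 89.1 [ 1.2 -0.5  2.4]
88.0 88.1 [ 1.7 -1.4  3. ]
87.0 87.1 [ 1.6 -0.8  3.8]
86.0 86.2 [ 0.5 -0.6  5.9]
85.0 86.0 [-0.7  2.3 14.7]
[-1.9  1.8 15.2]
```

View pics/s6.png

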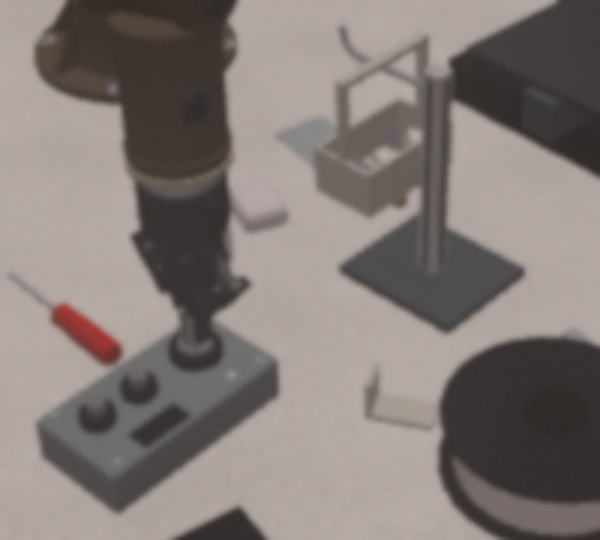

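The force follows the spring curve and then hits the stop at 6 mm of travel. The picture shows the fingertips on the large cap at (195,345) and the basket still hanging. I'll release the button and hand in.

```bash
python3 - <<'E'
from h import *
robot.move_straight([545.5,-306,180],speed=80)
robot.wait(.5)
s=robot.capture("scene");V=cloud(s)
P=V[(V[...,0]>470)&(V[...,0]<530)&(V[...,1]>-120)&(V[...,1]<40)&(V[...,2]>205)&(V[...,2]<250)];print(P.mean(0).round(1))
o=robot.get_obs();print(o["time_s"],o["ft_force"])
print(robot.finish_job())
E
```

```text
[502.4 -49.9 217.4]
29.8667 [ 0.48997466 -0.88802493  0.05350513]
the job is handed in; nothing more can be done
None
```

The basket hangs still on the hook, let go of, and the start button was then pressed fully down and released; I handed the job in at about 30 s, and no verdict was shown.

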